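# File the plate's edge on forward strokes only

### The arm

A 6-joint arm with a two-finger parallel gripper is mounted at the origin on a cart in front of the work surface, level with it; the furniture and walls round the work are solid. World frame = base frame: x ahead of the robot, y to its left, z up, the work surface at z = 0. Lengths are in m, angles in rad, forces in N, time in s.
With the tool pointing down it reaches from about 0.3 to 0.875 m from the base axis. Payload 6.4 kg.
Tool frame: the origin (TCP) lies between the finger pads; the fingertips stand 8 mm ahead of it and the grasp point (between the pads) lies 11 mm behind it; z points along the fingers, y is the direction in which the jaws open and shut (so a half turn about z gives the same grasp; the last joint's range is limited). The gripper opens to 85 mm and grips with 20 to 120 N. Pads are 22 mm wide; open, the fingers measure 114 mm over their backs; the gripper's body (76 mm by 85 mm) begins 54 mm behind the grasp point. The pads swing forward as they close: fully open they stand 13 mm farther back than shut.
Start: joints at [-1.503, 0.181, 1.607, -0, 1.354, -0.206], TCP at [0.155, -0.554, 0.206] pointing down, gripper open.
Joint ranges: [-2.99, 2.99], [-0.89, 2.07], [0.3, 2.58], [-1.14, 4.28], [0, 2.63], [-3.12, 3.12]. Speed limits (rad/s): [2.57, 2.57, 3.01, 3.14, 3.14, 3.14].

### API

Orientations are given as a unit quaternion [w, x, y, z].
In Python, from bench import monitor, viewer, workorder, spotter gives the robot as it stands. The module is installed in compiled form; this text tells all that it offers.
- The arm moves only by the tool move_arm, never from a script. Its argument "motion" is a list of rows, each a list of 3 entries, a list of its own where there are three numbers: the shift along the tool's x, y, z in units of 60 mm (1.0 is 60 mm), then the turn, a rotation vector about the tool's x, y, z in units of 8 degrees (1.0 is 8 degrees), then the opening in per cent of the stroke, from 0 (shut) to 100 (fully open). In form: [[[dx, dy, dz], [rx, ry, rz], grip], ...]. A call has 1 to 10 rows; each row is the pose to reach, as a shift and turn from the pose commanded when the call began, along the tool's axes at that moment; what a row does not reach only later rows make up. A row lasts 1/8 s, in which the tool goes at most 62.5 mm and 10.7 degrees, less where a joint would pass 70% of its speed; a pose out of reach is approached as far as the arm can. A call with a gripper value outside its range is refused whole. The fingers move at their own pace and stop on an object; the grip force is fixed at half the most. Time passes only in rows, so rows that repeat a pose let the fingers close. It gives the time, the measured TCP pose, the force and the opening at its end, in the units of the state.
- monitor.get_obs(): the state, without advancing time (a new reading comes with each control period).
- viewer.camera(name): name is "side" or "top" or "wrist"; returns the picture (480x640x3 uint8, blue, green, red); there is no depth.
- viewer.calibration(name): a dict with "fovy" (degrees; the focal length in pixels is half the picture's height over the tangent of half this angle, whatever the lens; pixels are square), "cx", "cy" (the principal point, pixels), "extrinsics" (4x4, takes a point from camera to world coordinates). Camera axes: x right, y down, z forward; pixel columns grow to the right and rows downward; lengths in m; the calibration is good to about 2 mm. A picture is of the moment at which its call begins: read the wrist's pose just before it. calibration takes no time and is no camera call; for the wrist camera it gives the pose at the moment of the call.
- workorder.hand_in(): hands the job in, once; it reports no verdict.
Trained networks look in the newest picture that a camera, given by its name, has taken for a name from the list of things; names that differ only in an ending like _2 or _b are one class to them, and where a whole thing is asked for, a point or a joint stands for the part that bears it (a point fixed in the world has none). Each returns a list of dicts, best first, with "score" (0 to 1); they miss things now and then, are a little off and sometimes report something else, mostly with a low value. They report only what shows in the picture. A call takes as long as a camera call. They do not tell look-alikes from the thing itself.
- spotter.search_frame(camera, name): "centre" ([column, row] as shares, 0 to 1, of the picture: columns of its width, rows of its height, amid what is visible of it).
- spotter.outline_of(camera, name): "region" (480x640 bool, what is visible of it) and "centre" ([column, row] as shares, 0 to 1, of the picture: columns of its width, rows of its height, amid what is visible of it).
The state is a dict: "time_s": time; "q": joint angles; "dq": joint speeds; "joint_efforts": joint torques, N m; "eef_pos": TCP position; "eef_rot": TCP orientation; "wrist_force": force on the tool from outside, world axes, zero at the start; "torque": the same for the moment, N m; "opening": opening from 0.0 (shut) to 1.0 (fully open).
Only numpy, scipy, OpenCV 4.12 (cv2) and the standard library are available. Lean on these libraries where they do the work, as an engineer would, in place of code of your own. Each camera call takes 0.05 s, during which the arm holds its last target. There are 200 camera calls.

### The job

Take the hand file from its cork-faced board and give the upright edge of the steel plate in the filing fixture two full strokes, laying the file flat and square across the edge and pushing it nose first, so that the edge passes along the blade from near the nose to near the heel, towards the fixture's stop block. Lift the file clear after each stroke and on the way back, since dragging it back pulls the clamp off its stop. Then lay the file flat on its board again and let go, leaving the other things on the bench alone.

Things in the scene. Friction and masses are not known exactly. Their poses are not given: they have to be found in the camera images.
- file_grip (a point): Centre of the wooden grip of the hand file (0.25 kg, lying flat on the board at the start, nose away from the robot). The grip is a flat-sided block 84 long (x), 24 wide (y), 28 high, its top 14 mm above this point. Below it, on two posts, is a steel blade 150 by 22 by 5 mm, whose flat underside (filing face) is 27 mm below this point. x points to the nose, z up.
- file_nose (a point): Tip of the blade's round nose, on its underside: 75 mm along +x from file_grip and 27 mm below it; same axes. The other end (heel), 75 mm behind file_grip, is square and carries a small wire loop.
- rest: Fixed wooden board with a cork face, 190 (x) by 80 (y) by 12 mm high; origin at the centre of its underside, the file lies on top at 12 mm.
- fixture: Fixed filing fixture, base 150 (x) by 84 (y) mm, reaching from 90 mm behind to 60 mm ahead of its origin (on the underside, below the plate at home). Its +x is the forward stroke, away from the robot, towards the 40 mm high stop block. Everything on it but the plate is lower than 59 mm.
- edge (a point): Middle of the top edge of the steel plate held upright in the clamp: 46 long (y), 8 mm thick (x), 75 mm above the bench, 17 mm above the jaws, straight above the fixture's origin. x is the forward stroke, z up. The plate floats on a spring: it yields downward from about 2 N, then 0.8 N per mm, for 8 mm; 3 to 5 mm is a good pressure.
- plate (a joint): How far the plate is pressed down on its spring, 0 to 0.008 m; 0 is free.
- clamp (a joint): How far the clamp with the plate has slid back (-x of the fixture) from its stop, 0 to 0.035 m. It starts at 0, against the stop; it slides at about 1 N and stays where it is left.
- jar_2_mid (a point): Bystander: empty clear jar without a lid, 56 mm across, 42 high; point on its axis, 20 mm up.
- pot_2_mid (a point): Bystander: low round pot, blue with a tan lid, 67 mm across, 26 high; its centre.
- screwdriver_mid (a point): Bystander: small screwdriver with a blue handle, 152 long, lying flat; its centre.
Mind the look-alikes: they are no part of the job. What is shaped like the part that bears file_grip but orange is not meant.

How it is judged:
On the way, in this order (a step that is already met when the one before it is completed fails the run):
1. first stroke begins: file pressed on the plate's edge (over 1 N, flat, square within 0.3 rad), nose 5 to 50 mm past the edge (contact force between file and plate above 1 N and angle between the x axis of file_grip and the x axis of edge, either way round below 0.3 rad and y of file_grip in the frame of edge between -0.025 and 0.025 m and angle between file_grip's own z axis and vertical below 0.25 rad and x of file_nose in the frame of edge between 0.005 and 0.05 m), for 0.03 s.
2. first stroke half-way: still pressed on the edge, nose 60 to 90 mm past it (contact force between file and plate above 1 N and angle between the x axis of file_grip and the x axis of edge, either way round below 0.3 rad and y of file_grip in the frame of edge between -0.025 and 0.025 m and angle between file_grip's own z axis and vertical below 0.25 rad and x of file_nose in the frame of edge between 0.06 and 0.09 m), for 0.03 s.
3. first stroke ends: still pressed on the edge, nose over 100 mm past it (contact force between file and plate above 1 N and angle between the x axis of file_grip and the x axis of edge, either way round below 0.3 rad and y of file_grip in the frame of edge between -0.025 and 0.025 m and angle between file_grip's own z axis and vertical below 0.25 rad and x of file_nose in the frame of edge above 0.1 m), for 0.03 s.
4. file lifted at least 6 mm off the edge and carried back, nose less than 50 mm past the edge (z of file_nose in the frame of edge above 0.006 m and z of file_grip in the frame of edge above 0.033 m and contact force between file and plate below 0.1 N and x of file_nose in the frame of edge below 0.05 m), for 0.05 s.
5. second stroke begins: file pressed on the plate's edge (over 1 N, flat, square within 0.3 rad), nose 5 to 50 mm past the edge (all of step 1), for 0.03 s.
6. second stroke half-way: still pressed on the edge, nose 60 to 90 mm past it (all of step 2), for 0.03 s.
7. second stroke ends: still pressed on the edge, nose over 100 mm past it (all of step 3), for 0.03 s.
8. file lifted at least 6 mm off the edge (z of file_nose in the frame of edge above 0.006 m and z of file_grip in the frame of edge above 0.033 m and contact force between file and plate below 0.1 N), for 0.05 s.
At the end, for the whole second after the job is handed in: The file lies flat (within 0.1 rad, right way up) and at rest on its board, its centre within 60 mm (lengthwise) and 40 mm (sideways) of the board's centre; the clamp is within 8 mm of its stop (x of file_grip in the frame of rest between -0.06 and 0.06 m and y of file_grip in the frame of rest between -0.04 and 0.04 m and z of file_grip in the frame of rest below 0.045 m and angle between file_grip's own z axis and vertical below 0.1 rad and linear speed of file below 0.02 m/s and value of joint clamp below 0.008 m); the robot touches nothing.
It fails at once if the clamp is dragged more than 8 mm back off its stop (value of joint clamp above 0.008 m).
It fails at once if the jar is moved more than 30 mm (distance of jar_2_mid from where it was at the start of the episode above 0.03 m).
It fails at once if the pot is moved more than 30 mm (distance of pot_2_mid from where it was at the start of the episode above 0.03 m).
It fails at once if the screwdriver is moved more than 30 mm (distance of screwdriver_mid from where it was at the start of the episode above 0.03 m).
It also fails if it takes over 53 s, if anything falls off the work surface, if the arm or the gripper's body presses on something with over 40 N, if the wrist force passes 120 N, or if a joint passes its speed limit or range.

## Working session

There is one attempt and no reset: what is moved stays moved. The work goes in short steps, Python scripts to look and compute and a tool call to move; the robot and the scene stay as the last step left them, time stands still between calls to the robot, and variables do not carry over. Pictures are saved under pics/ and viewed, about 8 in all and at most 12, crops included, and the job is handed in when it is done.

Besides the shell and the picture viewer there is one more tool, called after ">>>" by a JSON object that holds its "fn" and its "kwargs". move_arm: Moves the arm, as the interface text tells. Its arguments: {"type":"object","properties":{"motion":{"type":"array","items":{"type":"array"}}},"required":["motion"]}

```bash
mkdir -p pics; cat > h.py <<'E'
import numpy as np, cv2
from bench import monitor, viewer, workorder, spotter
from scipy.spatial.transform import Rotation as R
def cal(n):
    c=viewer.calibration(n); f=240/np.tan(np.radians(c["fovy"])/2); return f,c["cx"],c["cy"],np.array(c["extrinsics"])
def ray(n,px,z,c=None):
    f,cx,cy,T=c or cal(n); d=T[:3,:3]@np.array([(px[0]-cx)/f,(px[1]-cy)/f,1]); o=T[:3,3]
    return o+d*(z-o[2])/d[2]
def proj(n,p,c=None):
    f,cx,cy,T=c or cal(n); q=T[:3,:3].T@(np.array(p)-T[:3,3]); return np.array([f*q[0]/q[2]+cx,f*q[1]/q[2]+cy])
def tool():
    o=monitor.get_obs(); q=o["eef_rot"]; return np.array(o["eef_pos"]),R.from_quat([q[1],q[2],q[3],q[0]]),o
E
python3 - <<'E'
from h import *
for n in("top","side"):
    im=viewer.camera(n); cv2.imwrite(f"pics/{n}0.png",im)
    f,cx,cy,T=cal(n); print(n,f,cx,cy,T.round(3).tolist())
    for k,z in(("file_grip",.039),("rest",.012),("fixture",.03),("plate",.07),("clamp",.05),("jar_2_mid",.02),("pot_2_mid",.013),("screwdriver_mid",.01)):
        for d in spotter.search_frame(n,k)[:3]:
            p=np.array(d["centre"])*[640,480]; print(k,round(d["score"],2),p.round(),ray(n,p,z).round(3))
print(tool()[2])
E
```

```text
top 564.692605324983 316.3809281428595 243.11378931909996 [[-0.025, -0.987, 0.157, 0.338], [-1.0, 0.025, 0.002, 0.049], [-0.006, -0.157, -0.988, 1.386], [0.0, 0.0, 0.0, 1.0]]
file_grip 0.82 [141. 301.] [0.424 0.473 0.039]
rest 0.83 [293. 268.] [0.496 0.111 0.012]
fixture 0.68 [403. 269.] [ 0.486 -0.156  0.03 ]
plate 0.49 [400. 260.] [ 0.502 -0.144  0.07 ]
plate 0.27 [401. 263.] [ 0.495 -0.146  0.07 ]
clamp 0.63 [401. 262.] [ 0.501 -0.148  0.05 ]
clamp 0.48 [201. 285.] [0.457 0.328 0.05 ]
jar_2_mid 0.64 [199. 288.] [0.454 0.339 0.02 ]
pot_2_mid 0.67 [338. 179.] [ 0.719 -0.005  0.013]
side 489.28456362218583 317.0658419410219 235.0623924908017 [[-1.0, -0.031, 0.004, 0.563], [-0.02, 0.552, -0.834, 1.093], [0.024, -0.834, -0.552, 0.744], [0.0, 0.0, 0.0, 1.0]]
file_grip 0.95 [337. 254.] [0.516 0.11  0.039]
rest 0.62 [343. 269.] [0.502 0.134 0.012]
fixture 0.66 [344. 211.] [ 0.493 -0.113  0.03 ]
plate 0.51 [342. 194.] [ 0.5   -0.141  0.07 ]
clamp 0.6 [341. 202.] [ 0.503 -0.129  0.05 ]
jar_2_mid 0.7 [369. 325.] [0.452 0.337 0.02 ]
jar_2_mid 0.16 [345. 196.] [ 0.487 -0.222  0.02 ]
pot_2_mid 0.94 [261. 234.] [ 0.719 -0.006  0.013]
{'time_s': 0.9, 'q': array([-1.50330654e+00,  1.80795520e-01,  1.60699869e+00, -2.39325883e-05,
        1.35375847e+00, -2.06279961e-01]), 'dq': array([-0.00129166,  0.00040051, -0.00102727,  0.00227643, -0.00184809,
        0.00025498]), 'joint_efforts': array([ 1.36778253e-03, -4.44834745e+01, -3.51686203e+01, -2.11540109e-04,
        4.09025497e-04,  1.59260935e-05]), 'eef_pos': array([ 0.15548048, -0.55360839,  0.20629161]), 'eef_rot': array([ 1.91261759e-05,  9.90645534e-01,  1.36460346e-01, -1.30432025e-05]), 'wrist_force': array([-0.49403595,  0.91578029,  0.35656389]), 'torque': array([-0.02565423, -0.01230421, -0.00090366]), 'opening': 1.0043914985968339}
```

View pics/top0.png

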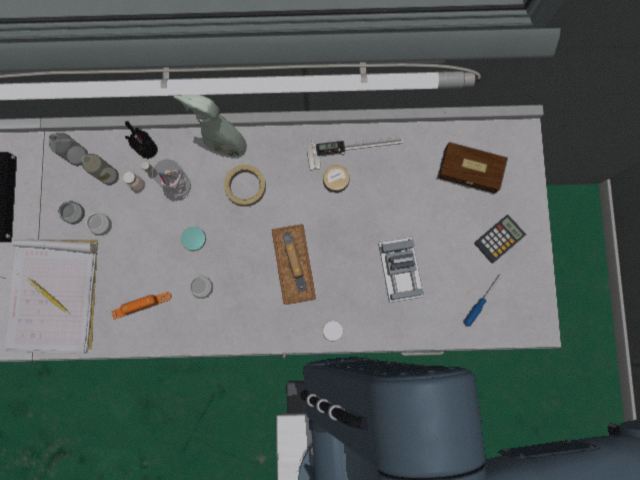

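View pics/side0.png

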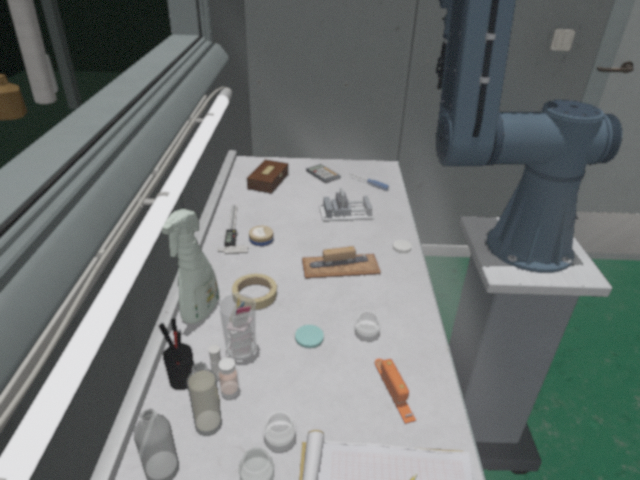

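Candidates for the file: the wooden-grip one on the cork board at top (293,258) / side (338,255), and the orange look-alike off the board at top (141,304) / side (395,385). The wooden one matches. The fixture is at top (402,268). I'll move the wrist camera over both to look closer.

```bash
cat >> h.py <<'E'
def go(p,yaw,base=None):
    "shift/turn in move_arm units from the current pose to TCP p, tool down, tool x at yaw (deg)"
    p0,r0,_=base or tool(); t=np.radians(yaw)
    r=R.from_matrix(np.array([[np.cos(t),np.sin(t),0],[np.sin(t),-np.cos(t),0],[0,0,-1]]))
    return (r0.inv().apply(np.array(p)-p0)/.06).round(3).tolist(), (np.degrees((r0.inv()*r).as_rotvec())/8).round(3).tolist()
E
python3 - <<'E'
from h import *
print(go([.42,-.03,.36],9)); f,cx,cy,T=cal("wrist"); p,r,o=tool(); print(f,cx,cy,(r.inv().apply(T[:3,3]-p)).round(3), (r.inv().as_matrix()@T[:3,:3]).round(2).tolist())
E
```

```text
([6.604, -7.21, -2.562], [0.0, 0.0, 0.836])
421.6981212656305 322.582422171464 237.10251130120122 [ 0.07  -0.    -0.169] [[-0.0, -0.96, -0.28], [1.0, -0.0, -0.0], [-0.0, -0.28, 0.96]]
```

>>> {"fn": "move_arm", "kwargs": {"motion": [[[0.6,-0.7,-0.8],[0,0,0.1],100],[[6.6,-7.2,-2.56],[0,0,0.84],100],[[6.6,-7.2,-2.56],[0,0,0.84],100],[[6.6,-7.2,-2.56],[0,0,0.84],100],[[6.6,-7.2,-2.56],[0,0,0.84],100],[[6.6,-7.2,-2.56],[0,0,0.84],100],[[6.6,-7.2,-2.56],[0,0,0.84],100],[[6.6,-7.2,-2.56],[0,0,0.84],100],[[6.6,-7.2,-2.56],[0,0,0.84],100],[[6.6,-7.2,-2.56],[0,0,0.84],100]]}}

```text
time_s: 2.15
eef_pos: [0.4206, -0.0284, 0.3609]
eef_rot: [0.0, 0.997, 0.079, 0.001]
wrist_force: [1.8, -0.3, -0.4]
opening: 1.001
```

```bash
python3 - <<'E'
from h import *
p,r,o=tool(); print(o["time_s"],p.round(3))
c=cal("wrist"); im=viewer.camera("wrist"); cv2.imwrite("pics/w1.png",im)
for k,z in(("file_grip",.053),("rest",.012),("fixture",.012),("plate",.075)):
    for d in spotter.outline_of("wrist",k)[:2]:
        m=d["region"].astype(np.uint8); cs=max(cv2.findContours(m,0,2)[0],key=cv2.contourArea); b=cv2.boxPoints(cv2.minAreaRect(cs))
        w=np.array([ray("wrist",q,z,c) for q in b]); print(k,round(d["score"],2),(np.array(d["centre"])*[640,480]).round(),b.round().tolist(),w[:,:2].round(3).tolist(),w.mean(0).round(3))
E
```

```text
2.15 [ 0.421 -0.028  0.361]
file_grip 0.94 [214.  72.] [[186.0, 6.0], [216.0, 1.0], [237.0, 141.0], [208.0, 146.0]] [[0.574, 0.136], [0.583, 0.107], [0.448, 0.072], [0.438, 0.103]] [0.511 0.104 0.053]
rest 0.79 [228.  84.] [[175.0, 0.0], [247.0, -2.0], [252.0, 163.0], [180.0, 165.0]] [[0.585, 0.162], [0.6, 0.084], [0.422, 0.058], [0.405, 0.144]] [0.503 0.112 0.012]
fixture 0.8 [431. 130.] [[392.0, 196.0], [401.0, 65.0], [478.0, 70.0], [470.0, 201.0]] [[0.409, -0.118], [0.559, -0.097], [0.567, -0.186], [0.418, -0.215]] [ 0.488 -0.154  0.012]
plate 0.96 [445. 124.] [[420.0, 126.0], [420.0, 118.0], [471.0, 119.0], [471.0, 127.0]] [[0.496, -0.12], [0.503, -0.118], [0.51, -0.171], [0.503, -0.173]] [ 0.503 -0.145  0.075]
```

View pics/w1.png

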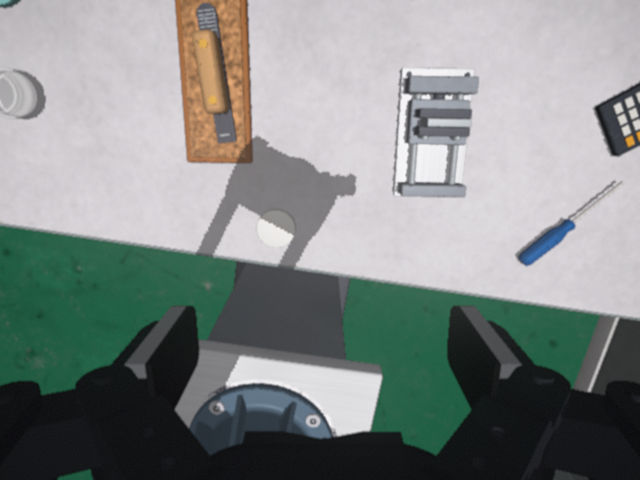

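```bash
python3 - <<'E'
from h import *
print(go([.50,.105,.20],14))
E
```

```text
([1.678, -2.025, 2.659], [0.002, 0.004, -0.623])
```

>>> {"fn": "move_arm", "kwargs": {"motion": [[[1.68,-2.02,2.66],[0,0,-0.62],100],[[1.68,-2.02,2.66],[0,0,-0.62],100],[[1.68,-2.02,2.66],[0,0,-0.62],100],[[1.68,-2.02,2.66],[0,0,-0.62],100],[[1.68,-2.02,2.66],[0,0,-0.62],100]]}}

```text
time_s: 3.02
eef_pos: [0.499, 0.1042, 0.1974]
eef_rot: [-0.0, 0.993, 0.121, -0.003]
wrist_force: [0.6, -0.1, -0.1]
opening: 0.999
```

```bash
python3 - <<'E'
from h import *
p,r,o=tool(); print(o["time_s"],p.round(3))
c=cal("wrist"); im=viewer.camera("wrist"); cv2.imwrite("pics/w2.png",im)
for k,z in(("file_grip",.017),("rest",.012)):
    for d in spotter.outline_of("wrist",k)[:2]:
        m=d["region"].astype(np.uint8); cs=max(cv2.findContours(m,0,2)[0],key=cv2.contourArea); b=cv2.boxPoints(cv2.minAreaRect(cs))
        w=np.array([ray("wrist",q,z,c) for q in b]); print(k,round(d["score"],2),b.round().tolist(),w[:,:2].round(3).tolist(),w.mean(0).round(3))
hsv=cv2.cvtColor(im,cv2.COLOR_BGR2HSV); print(hsv[230:236:5,310:340:5].tolist())
E
```

```text
3.025 [0.499 0.104 0.197]
file_grip 0.76 [[302.0, 86.0], [335.0, 85.0], [340.0, 267.0], [308.0, 268.0]] [[0.583, 0.141], [0.59, 0.117], [0.445, 0.075], [0.437, 0.102]] [0.514 0.109 0.017]
rest 0.73 [[255.0, 283.0], [277.0, 60.0], [378.0, 70.0], [356.0, 293.0]] [[0.41, 0.145], [0.597, 0.165], [0.609, 0.087], [0.422, 0.055]] [0.51  0.113 0.012]
[[[15, 109, 89], [15, 107, 98], [17, 131, 101], [17, 131, 101], [15, 104, 93], [15, 100, 82]], [[14, 110, 88], [14, 107, 98], [15, 107, 98], [15, 105, 97], [15, 105, 92], [14, 100, 82]]]
```

View pics/w2.png

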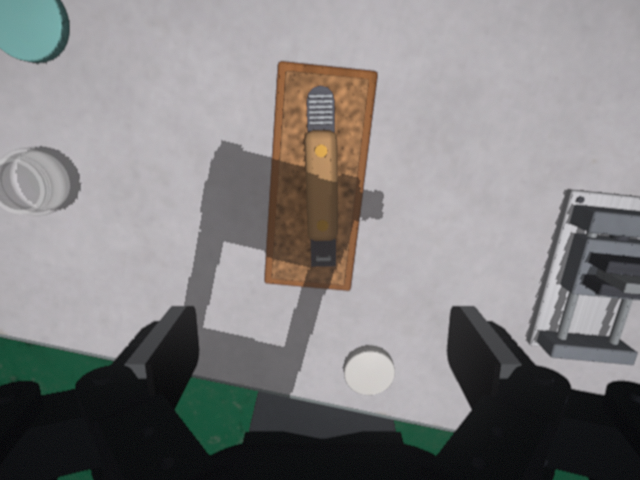

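The wooden-grip file is on the board: grip top at columns 306–337 and rows 131–240, nose at (321,86), heel at (323,265). The fixture is at the right.

```bash
python3 - <<'E'
from h import *
a=ray("wrist",(321,86),.017);b=ray("wrist",(323,265),.017);print(a,b,np.linalg.norm(a-b),(a+b)/2,np.degrees(np.arctan2(*(a-b)[1::-1])))
a=ray("wrist",(321,131),.053);b=ray("wrist",(322,240),.053);print(a,b,np.linalg.norm(a-b),(a+b)/2,np.degrees(np.arctan2(*(a-b)[1::-1])))
print(ray("wrist",(306,190),.053)-ray("wrist",(337,190),.053))
for n in("top","side"): 
  d=spotter.outline_of(n,"file_grip") if 0 else None
p=(a+b)/2
print(go([p[0],p[1],.08],15),go([p[0],p[1],.05-.0],15))
E
```

```text
[0.59050147 0.12621209 0.017     ] [0.44511579 0.08888543 0.017     ] 0.15010088375601624 [0.51780863 0.10754876 0.017     ] 14.399249215276486
[0.55817084 0.11821994 0.053     ] [0.47773331 0.09777297 0.053     ] 0.0829956286382181 [0.51795208 0.10799645 0.053     ] 14.262343662596615
[-0.00559896  0.02284514  0.        ]
([0.29, -0.013, 2.024], [0.006, -0.009, -0.148]) ([0.29, -0.014, 2.524], [0.006, -0.009, -0.148])
```

```bash
python3 - <<'E'
from h import *
p,r,o=tool(); print(p,o["dq"].round(3),go([.518,.108,.08],14.3),go([.518,.108,.032],14.3))
E
```

```text
[0.50106886 0.10312299 0.20142129] [-0.    -0.016 -0.008  0.003 -0.001  0.004] ([0.291, -0.013, 2.024], [0.006, -0.009, -0.06]) ([0.29, -0.014, 2.824], [0.006, -0.009, -0.06])
```

>>> {"fn": "move_arm", "kwargs": {"motion": [[[0.26,-0.03,1.0],[0,0,-0.06],100],[[0.26,-0.03,1.9],[0,0,-0.06],100],[[0.26,-0.03,2.4],[0,0,-0.06],100],[[0.26,-0.03,2.7],[0,0,-0.06],100],[[0.26,-0.03,2.82],[0,0,-0.06],100],[[0.26,-0.03,2.82],[0,0,-0.06],100],[[0.26,-0.03,2.82],[0,0,-0.06],100]]}}

```text
time_s: 4.05
eef_pos: [0.5165, 0.1103, 0.0325]
eef_rot: [0.0, 0.992, 0.125, 0.001]
wrist_force: [1.4, 0.3, -0.1]
opening: 0.997
```

>>> {"fn": "move_arm", "kwargs": {"motion": [[[0,0,0],[0,0,0],20],[[0,0,0],[0,0,0],10],[[0,0,0],[0,0,0],10],[[0,0,0],[0,0,0],10],[[0,0,0],[0,0,0],10],[[0,0,0],[0,0,0],10]]}}

```text
time_s: 4.8
eef_pos: [0.5153, 0.1103, 0.031]
eef_rot: [-0.0, 0.992, 0.125, -0.0]
wrist_force: [0.1, -0.4, 0.2]
opening: 0.097
```

```bash
python3 - <<'E'
from h import *
p,r,o=tool(); print(p,o["opening"],o["wrist_force"])
a=viewer.camera("wrist"); b=viewer.camera("side")
cv2.imwrite("pics/g1.png",np.hstack([cv2.resize(a[60:420,120:520],(400,360)),cv2.resize(b[180:330,260:420],(384,360))]))
E
```

```text
[0.5152738  0.11031588 0.03103484] 0.09693813985515223 [ 0.11533717 -0.44008009  0.23251518]
```

View pics/g1.png

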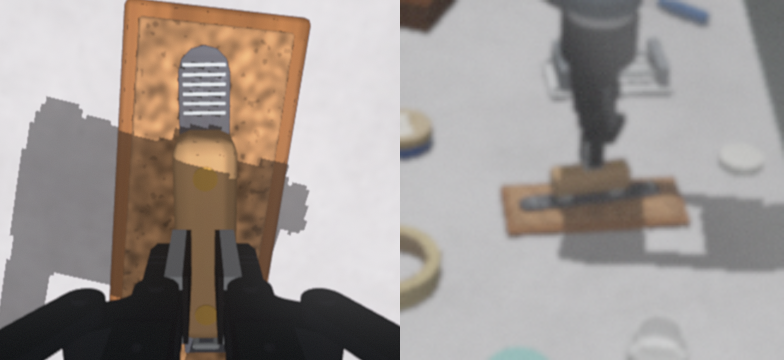

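```bash
python3 - <<'E'
from h import *
p,r,o=tool(); c=cal("wrist"); crop=lambda q:(q-[120,60]).round()
for x in(0,.011):
  for y in(-.012,-.004,.004,.012):
    for z in(.008,-.011,-.03): print(x,y,z,crop(proj("wrist",p+r.apply([x,y,z]),c)))
print("side",[((proj("side",p+r.apply([0,0,z]))-[260,180])*2.4+[400,0]).round() for z in(.008,-.011,-.03)])
E
```

```text
0 -0.012 0.008 [176. 217.]
0 -0.012 -0.011 [173. 235.]
0 -0.012 -0.03 [170. 256.]
0 -0.004 0.008 [194. 217.]
0 -0.004 -0.011 [193. 235.]
0 -0.004 -0.03 [192. 256.]
0 0.004 0.008 [212. 217.]
0 0.004 -0.011 [213. 235.]
0 0.004 -0.03 [214. 256.]
0 0.012 0.008 [229. 217.]
0 0.012 -0.011 [232. 235.]
0 0.012 -0.03 [236. 256.]
0.011 -0.012 0.008 [175. 194.]
0.011 -0.012 -0.011 [173. 209.]
0.011 -0.012 -0.03 [169. 228.]
0.011 -0.004 0.008 [194. 194.]
0.011 -0.004 -0.011 [193. 209.]
0.011 -0.004 -0.03 [191. 228.]
0.011 0.004 0.008 [212. 194.]
0.011 0.004 -0.011 [213. 209.]
0.011 0.004 -0.03 [214. 228.]
0.011 0.012 0.008 [230. 194.]
0.011 0.012 -0.011 [233. 209.]
0.011 0.012 -0.03 [236. 228.]
side [array([586., 190.]), array([587., 175.]), array([587., 160.])]
```

The wrist crop shows the pads apparently closed over the grip's top at crop (190..218,235) instead of beside it. The opening of 0.097 also equals the command, so nothing is held. The fingers seem shorter than the reported TCP implies. I'll raise the arm and check the fingertips in the side view.

>>> {"fn": "move_arm", "kwargs": {"motion": [[[0,0,-0.6],[0,0,0],10],[[0,0,-1.2],[0,0,0],10],[[0,0,-1.2],[0,0,0],10],[[0,0,-1.2],[0,0,0],10]]}}

```text
time_s: 5.4
eef_pos: [0.5149, 0.1103, 0.1026]
eef_rot: [-0.0, 0.992, 0.125, -0.0]
wrist_force: [-0.2, 0.1, 0.2]
opening: 0.101
```

```bash
python3 - <<'E'
from h import *
p,r,o=tool(); print(p,o["opening"],o["wrist_force"])
b=viewer.camera("side"); a=viewer.camera("wrist")
for z in(.008,-.011,-.03,-.05):
    q=proj("side",p+r.apply([0,0,z])); print(z,q.round(1),((q-[260,150])*2.4+[400,0]).round()); 
cv2.imwrite("pics/g2.png",np.hstack([cv2.resize(a[60:420,120:520],(400,360)),cv2.resize(b[150:300,260:420],(384,360))]))
E
```

```text
[0.51490753 0.11031593 0.1026243 ] 0.10111708386701437 [-0.17694945  0.06758213  0.18842497]
0.008 [338.9 235.3] [589. 205.]
-0.011 [339.3 228.6] [590. 189.]
-0.03 [339.7 221.9] [591. 173.]
-0.05 [340.1 214.6] [592. 155.]
```

View pics/g2.png

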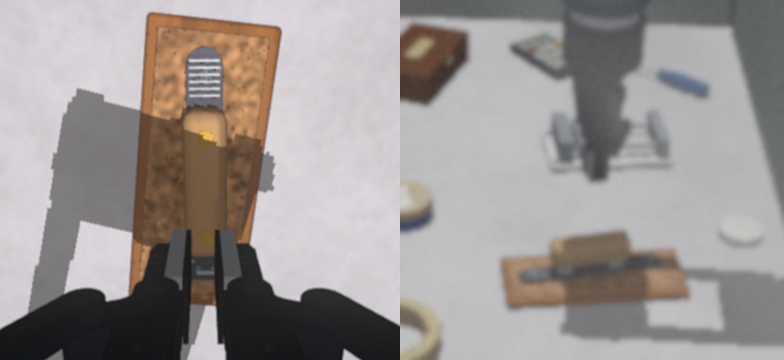

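Both views agree: the fingertip is at side crop (597,178), about 24–30 mm behind the TCP rather than 8 mm ahead of it. The file lies undisturbed. I'll open and go down about 34 mm lower than before, watching the force.

>>> {"fn": "move_arm", "kwargs": {"motion": [[[0,0,0],[0,0,0],100],[[0,0,0],[0,0,0],100],[[0,0,0],[0,0,0],100],[[0,0,0],[0,0,0],100],[[0,0,0.8],[0,0,0],100],[[0,0,1.3],[0,0,0],100],[[0,0,1.55],[0,0,0],100],[[0,0,1.66],[0,0,0],100],[[0,0,1.76],[0,0,0],100],[[0,0,1.76],[0,0,0],100]]}}

```text
time_s: 6.75
eef_pos: [0.5158, 0.1103, -0.002]
eef_rot: [0.0, 0.992, 0.125, 0.0]
wrist_force: [-0.9, -0.5, 0.1]
opening: 1.003
```

>>> {"fn": "move_arm", "kwargs": {"motion": [[[0,0,0],[0,0,0],50],[[0,0,0],[0,0,0],30],[[0,0,0],[0,0,0],12],[[0,0,0],[0,0,0],10],[[0,0,0],[0,0,0],10],[[0,0,0],[0,0,0],10]]}}

```text
time_s: 7.5
eef_pos: [0.5157, 0.1103, -0.0021]
eef_rot: [0.0, 0.992, 0.125, 0.0]
wrist_force: [-0.3, -0.6, 4.6]
opening: 0.273
```

```bash
python3 - <<'E'
from h import *
print(go([.40,-.16,.13],9.0))
E
```

```text
([-2.987, 3.884, -2.203], [0.001, -0.005, 0.676])
```

>>> {"fn": "move_arm", "kwargs": {"motion": [[[0,0,-0.3],[0,0,0],10],[[0,0,-1.0],[0,0,0],10],[[0,0,-2.0],[0,0,0],10],[[-0.6,0.78,-2.2],[0,0,0.2],10],[[-1.2,1.56,-2.2],[0,0,0.4],10],[[-1.8,2.35,-2.2],[0,0,0.67],10],[[-2.4,3.1,-2.2],[0,0,0.67],10],[[-2.99,3.88,-2.2],[0,0,0.67],10],[[-2.99,3.88,-2.2],[0,0,0.67],10],[[-2.99,3.88,-2.2],[0,0,0.67],10]]}}

```text
time_s: 8.75
eef_pos: [0.3992, -0.1595, 0.1296]
eef_rot: [-0.0, 0.997, 0.078, 0.0]
wrist_force: [0.7, -0.3, -2.0]
opening: 0.27
```

>>> {"fn": "move_arm", "kwargs": {"motion": [[[0,0,0],[0,0,0],10],[[0,0,0],[0,0,0],10]]}}

```text
time_s: 9.0
eef_pos: [0.3998, -0.1585, 0.1294]
eef_rot: [-0.0, 0.997, 0.08, -0.0]
wrist_force: [0.1, 0.1, -2.5]
opening: 0.269
```

```bash
python3 - <<'E'
from h import *
p,r,o=tool(); print(o["time_s"],p.round(4),o["opening"],o["wrist_force"])
c=cal("wrist"); im=viewer.camera("wrist"); cv2.imwrite("pics/w3.png",im)
for k,z in(("fixture",.012),("plate",.075)):
    for d in spotter.outline_of("wrist",k)[:1]:
        m=d["region"].astype(np.uint8); cs=max(cv2.findContours(m,0,2)[0],key=cv2.contourArea); b=cv2.boxPoints(cv2.minAreaRect(cs))
        w=np.array([ray("wrist",q,z,c) for q in b]); print(k,round(d["score"],2),b.round().tolist(),w[:,:2].round(3).tolist(),w.mean(0).round(4))
E
```

```text
9.0 [ 0.3998 -0.1585  0.1294] 0.2694086866032619 [ 0.0661288   0.0801328  -2.52284371]
fixture 0.62 [[267.0, 0.0], [403.0, 0.0], [403.0, 200.0], [267.0, 200.0]] [[0.53, -0.103], [0.543, -0.185], [0.422, -0.211], [0.407, -0.119]] [ 0.4757 -0.1545  0.012 ]
plate 0.84 [[289.0, 55.0], [290.0, 32.0], [384.0, 34.0], [384.0, 58.0]] [[0.494, -0.127], [0.505, -0.126], [0.511, -0.171], [0.5, -0.173]] [ 0.5025 -0.1491  0.075 ]
```

View pics/w3.png

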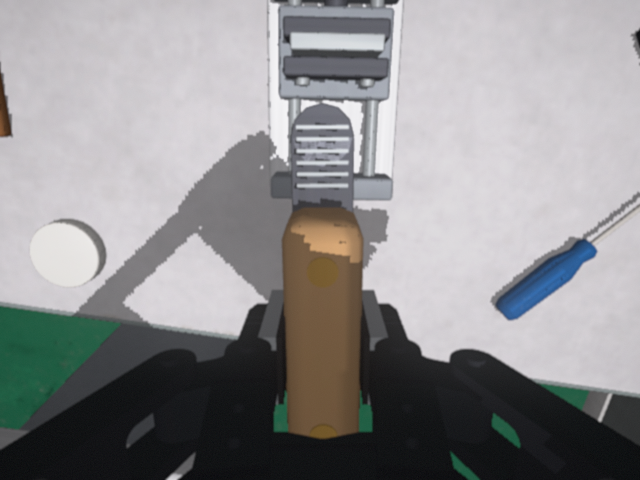

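```bash
python3 - <<'E'
from h import *
p,r,o=tool(); c=cal("wrist")
L=ray("wrist",(290,42),.075,c);Rr=ray("wrist",(384,43),.075,c); print("edge",L,Rr,(L+Rr)/2,np.linalg.norm(L-Rr),np.degrees(np.arctan2(Rr[0]-L[0],L[1]-Rr[1])))
a=ray("wrist",(289,34),.075,c);b=ray("wrist",(289,50),.075,c);print("thick",np.linalg.norm(a-b))
for px in((322,104),(293,125),(353,125)): print(r.inv().apply(ray("wrist",px,p[2]+.019,c)-p).round(4))
for px in((322,207),(284,240),(363,240)): print(r.inv().apply(ray("wrist",px,p[2]+.055,c)-p).round(4))
e=(L+Rr)/2
E
```

```text
edge [ 0.5000779  -0.12691264  0.075     ] [ 0.50687405 -0.17213184  0.075     ] [ 0.50347598 -0.14952224  0.075     ] 0.045727059785393195 8.547214731666363
thick 0.007144998681570489
[ 0.0736 -0.0002 -0.019 ]
[ 0.0667 -0.0101 -0.019 ]
[ 0.0667  0.0105 -0.019 ]
[ 0.0457 -0.0001 -0.055 ]
[ 0.0362 -0.0109 -0.055 ]
[ 0.0362  0.0114 -0.055 ]
```

```bash
python3 - <<'E'
from h import *
e=np.array([.5035,-.1495]);u=np.array([np.cos(.149),np.sin(.149)])
for s,z in((.025,.088),): t=e+(s-.0736)*u; print(go([*t,z],8.55))
E
```

```text
([0.923, 0.109, 0.69], [-0.001, 0.001, 0.074])
```

>>> {"fn": "move_arm", "kwargs": {"motion": [[[0.5,0.06,0.2],[0,0,0.07],10],[[0.92,0.11,0.5],[0,0,0.07],10],[[0.92,0.11,0.69],[0,0,0.07],10],[[0.92,0.11,0.69],[0,0,0.07],10],[[0.92,0.11,0.69],[0,0,0.07],10]]}}

```text
time_s: 9.78
eef_pos: [0.4546, -0.1576, 0.0884]
eef_rot: [0.0, 0.997, 0.074, -0.0]
wrist_force: [-0.4, -0.6, -2.7]
opening: 0.27
```

>>> {"fn": "move_arm", "kwargs": {"motion": [[[0,0,0.1],[0,0,0],10],[[0,0,0.2],[0,0,0],10],[[0,0,0.2],[0,0,0],10]]}}

```text
time_s: 10.15
eef_pos: [0.4545, -0.1574, 0.0755]
eef_rot: [-0.0, 0.997, 0.074, -0.0]
wrist_force: [0.3, -0.3, -2.0]
opening: 0.27
```

```bash
python3 - <<'E'
from h import *
p,r,o=tool(); print(o["time_s"],p.round(4),o["opening"],o["wrist_force"],o["torque"])
c=cal("side"); b=viewer.camera("side"); e=np.array([.5035,-.1495,.075]);u=np.array([np.cos(.149),np.sin(.149),0])
print((r.inv().apply(e-p)).round(4))
for q in (e,p+r.apply([.0736,0,-.014]),p+r.apply([-.075,0,-.014])): print(((proj("side",q,c)-[280,150])*4).round())
cv2.imwrite("pics/s4.png",cv2.resize(b[150:230,280:420],None,fx=4,fy=4,interpolation=cv2.INTER_CUBIC))
E
```

```text
10.15 [ 0.4545 -0.1574  0.0755] 0.27031021826140716 [ 0.2773626  -0.29639111 -1.96709953] [0.01851272 0.0239276  0.00924344]
[ 0.0497 -0.0006  0.0005]
[244. 165.]
[212. 148.]
[415. 139.]
```

View pics/s4.png

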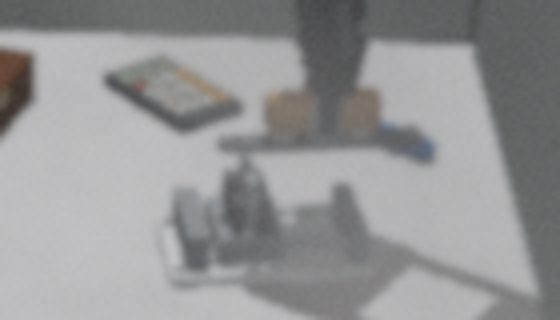

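File level in the side view (nose at (218,145), blade underside row ≈150), just above the plate (244,155). I'll feel downward for contact.

>>> {"fn": "move_arm", "kwargs": {"motion": [[[0,0,0.07],[0,0,0],10],[[0,0,0.13],[0,0,0],10],[[0,0,0.13],[0,0,0],10]]}}

```text
time_s: 10.58
eef_pos: [0.4547, -0.1574, 0.0679]
eef_rot: [-0.0, 0.997, 0.074, -0.0]
wrist_force: [0.2, -0.3, -2.0]
opening: 0.274
```

>>> {"fn": "move_arm", "kwargs": {"motion": [[[0,0,0.05],[0,0,0],10],[[0,0,0.05],[0,0,0],10]]}}

```text
time_s: 10.82
eef_pos: [0.4549, -0.1575, 0.0651]
eef_rot: [-0.0, 0.997, 0.074, -0.0]
wrist_force: [-1.3, -0.6, -2.4]
opening: 0.273
```

>>> {"fn": "move_arm", "kwargs": {"motion": [[[0,0,0.04],[0,0,0],10],[[0,0,0.04],[0,0,0],10]]}}

```text
time_s: 11.08
eef_pos: [0.4549, -0.1575, 0.0627]
eef_rot: [-0.0, 0.997, 0.074, -0.0]
wrist_force: [0.1, -0.5, -2.4]
opening: 0.267
```

>>> {"fn": "move_arm", "kwargs": {"motion": [[[0,0,0.04],[0,0,0],10],[[0,0,0.04],[0,0,0],10]]}}

```text
time_s: 11.32
eef_pos: [0.4552, -0.1577, 0.0606]
eef_rot: [0.0, 0.997, 0.074, 0.0]
wrist_force: [-0.6, 1.2, -0.3]
opening: 0.269
```

>>> {"fn": "move_arm", "kwargs": {"motion": [[[0,0,0.04],[0,0,0],10],[[0,0,0.04],[0,0,0],10]]}}

```text
time_s: 11.58
eef_pos: [0.4552, -0.1578, 0.0583]
eef_rot: [0.0, 0.997, 0.074, 0.0]
wrist_force: [-0.6, 0.3, 0.9]
opening: 0.27
```

Contact came at TCP z ≈ 0.061, as predicted. First stroke.

>>> {"fn": "move_arm", "kwargs": {"motion": [[[0,0,0.025],[0,0,0],10],[[0.1,0,0.025],[0,0,0],10],[[0.3,0,0.025],[0,0,0],10],[[0.5,0,0.025],[0,0,0],10],[[0.7,0,0.025],[0,0,0],10],[[0.9,0,0.025],[0,0,0],10],[[1.1,0,0.025],[0,0,0],10],[[1.3,0,0.025],[0,0,0],10],[[1.47,0,0.025],[0,0,0],10],[[1.47,0,0.025],[0,0,0],10]]}}

```text
time_s: 12.82
eef_pos: [0.5438, -0.1444, 0.0568]
eef_rot: [0.0, 0.997, 0.074, 0.001]
wrist_force: [0.9, 1.5, 2.2]
opening: 0.273
```

```bash
python3 - <<'E'
from h import *
p,r,o=tool(); c=cal("wrist"); im=viewer.camera("wrist"); cv2.imwrite("pics/w5.png",im); e=np.array([.5035,-.1495,.075])
x=r.inv().apply(e-p); print(o["time_s"],p,o["wrist_force"],o["torque"],o["opening"],"s",.0736-x[0],"y",x[1])
E
```

```text
12.825 [ 0.54378001 -0.14442522  0.05683357] [0.93054119 1.53051245 2.15756668] [ 0.15939884  0.03946666 -0.07857202] 0.2733160776090585 s 0.11414960895515885 y -0.0009306965310261209
```

View pics/w5.png

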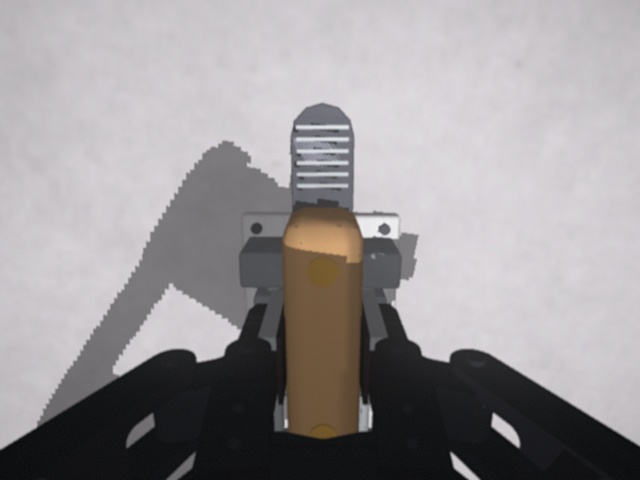

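The file is unmoved in the hand (nose still at (322,104)), pressed with about 4.6 N and the nose about 114 mm past the edge. Lift, carry back, lower again.

>>> {"fn": "move_arm", "kwargs": {"motion": [[[0,0,-0.25],[0,0,0],10],[[0,0,-0.5],[0,0,0],10],[[0,0,-0.5],[0,0,0],10],[[-0.6,0,-0.5],[0,0,0],10],[[-1.2,0,-0.5],[0,0,0],10],[[-1.47,0,-0.5],[0,0,0],10],[[-1.47,0,-0.5],[0,0,0],10],[[-1.47,0,-0.5],[0,0,0],10]]}}

```text
time_s: 13.88
eef_pos: [0.4562, -0.158, 0.0871]
eef_rot: [0.0, 0.997, 0.074, 0.001]
wrist_force: [0.7, -0.9, -3.2]
opening: 0.273
```

>>> {"fn": "move_arm", "kwargs": {"motion": [[[0,0,0.2],[0,0,0],10],[[0,0,0.4],[0,0,0],10],[[0,0,0.45],[0,0,0],10],[[0,0,0.5],[0,0,0],10],[[0,0,0.5],[0,0,0],10],[[0,0,0.5],[0,0,0],10]]}}

```text
time_s: 14.62
eef_pos: [0.4552, -0.1574, 0.0569]
eef_rot: [-0.0, 0.997, 0.074, 0.0]
wrist_force: [-1.7, 2.5, 2.3]
opening: 0.272
```

>>> {"fn": "move_arm", "kwargs": {"motion": [[[0.1,0,0],[0,0,0],10],[[0.3,0,0],[0,0,0],10],[[0.5,0,0],[0,0,0],10],[[0.7,0,0],[0,0,0],10],[[0.9,0,0],[0,0,0],10],[[1.1,0,0],[0,0,0],10],[[1.3,0,0],[0,0,0],10],[[1.47,0,0],[0,0,0],10],[[1.47,0,0],[0,0,0],10]]}}

```text
time_s: 15.75
eef_pos: [0.5438, -0.1444, 0.0568]
eef_rot: [0.0, 0.997, 0.074, 0.001]
wrist_force: [1.3, 0.2, 3.1]
opening: 0.274
```

>>> {"fn": "move_arm", "kwargs": {"motion": [[[0,0,-0.25],[0,0,0],10],[[0,0,-0.6],[0,0,0],10],[[0,0,-1.2],[0,0,0],10],[[0,0,-1.2],[0,0,0],10],[[0,0,-1.2],[0,0,0],10]]}}

```text
time_s: 16.38
eef_pos: [0.5416, -0.1443, 0.1279]
eef_rot: [-0.0, 0.997, 0.074, -0.0]
wrist_force: [-0.7, 0.1, -3.7]
opening: 0.271
```

```bash
python3 - <<'E'
from h import *
print(tool()[2]["time_s"],tool()[0],go([.515,.110,.13],13),go([.515,.110,-.001],13))
b=viewer.camera("side"); a=viewer.camera("top")
cv2.imwrite("pics/s6.png",np.hstack([cv2.resize(b[140:290,270:430],(400,375)),cv2.resize(a[200:320,260:440],(562,375))[:,:400]]))
E
```

```text
16.375 [ 0.54155994 -0.14432176  0.12789695] ([0.187, -4.258, -0.033], [-0.005, 0.005, -0.566]) ([0.188, -4.256, 2.151], [-0.005, 0.005, -0.566])
```

View pics/s6.png

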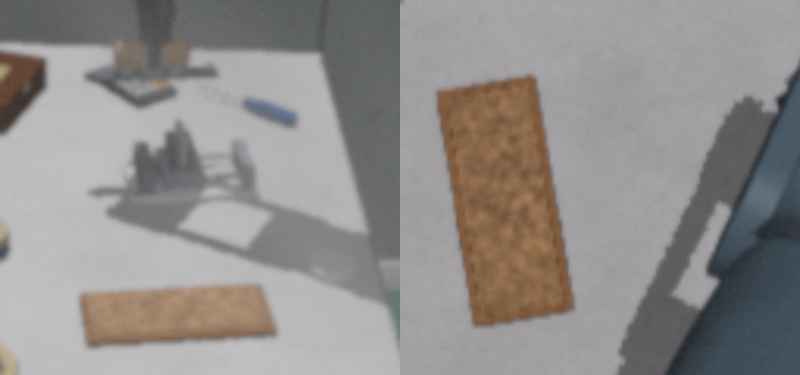

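The clamp still sits by the stop block, and the board is empty and in place. Carry the file back.

>>> {"fn": "move_arm", "kwargs": {"motion": [[[0,-0.8,0],[0,0,0],10],[[0.05,-1.7,0],[0,0,-0.2],10],[[0.1,-2.6,0],[0,0,-0.2],10],[[0.12,-3.5,0],[0,0,-0.2],10],[[0.12,-4.27,0],[0,0,-0.2],10],[[0.12,-4.27,0.6],[0,0,-0.2],10],[[0.12,-4.27,1.2],[0,0,-0.2],10],[[0.12,-4.27,1.7],[0,0,-0.2],10],[[0.12,-4.27,1.9],[0,0,-0.2],10],[[0.12,-4.27,1.9],[0,0,-0.2],10]]}}

```text
time_s: 17.73
eef_pos: [0.5106, 0.1098, 0.0136]
eef_rot: [-0.0, 0.996, 0.088, -0.001]
wrist_force: [0.7, 0.2, -2.5]
opening: 0.272
```

```bash
python3 - <<'E'
from h import *
p=tool()[0]; print(tool()[2]["time_s"],p,(p[2]+.0015)/.06)
E
```

```text
17.725 [0.51058849 0.10977851 0.01356229] 0.2510381134077977
```

>>> {"fn": "move_arm", "kwargs": {"motion": [[[0,0,0.1],[0,0,0],10],[[0,0,0.18],[0,0,0],10],[[0,0,0.23],[0,0,0],10],[[0,0,0.25],[0,0,0],10],[[0,0,0.25],[0,0,0],10]]}}

```text
time_s: 18.35
eef_pos: [0.5116, 0.1099, -0.0004]
eef_rot: [0.0, 0.996, 0.088, 0.0]
wrist_force: [0.4, -0.2, -3.4]
opening: 0.273
```

Not yet touching; a little lower.

>>> {"fn": "move_arm", "kwargs": {"motion": [[[0,0,0.02],[0,0,0],10],[[0,0,0.03],[0,0,0],10],[[0,0,0.03],[0,0,0],10]]}}

```text
time_s: 18.73
eef_pos: [0.5116, 0.1099, -0.0021]
eef_rot: [0.0, 0.996, 0.088, 0.0]
wrist_force: [-1.4, 0.4, -0.5]
opening: 0.268
```

Contact. Open slowly, then retreat.

>>> {"fn": "move_arm", "kwargs": {"motion": [[[0,0,0],[0,0,0],35],[[0,0,0],[0,0,0],50],[[0,0,0],[0,0,0],80],[[0,0,0],[0,0,0],100],[[0,0,0],[0,0,0],100],[[0,0,-0.5],[0,0,0],100],[[0,0,-1.3],[0,0,0],100],[[0,0,-2.3],[0,0,0],100],[[0,0,-3.3],[0,0,0],100],[[0,0,-3.3],[0,0,0],100]]}}

```text
time_s: 19.98
eef_pos: [0.5154, 0.1099, 0.2018]
eef_rot: [0.001, 0.996, 0.088, 0.006]
wrist_force: [1.0, -0.2, -0.6]
opening: 0.995
```

```bash
python3 - <<'E'
from h import *
a=viewer.camera("wrist"); b=viewer.camera("side"); print(tool()[2]["time_s"],tool()[2]["wrist_force"])
cv2.imwrite("pics/f.png",np.hstack([cv2.resize(a[0:400,120:640],(468,360)),cv2.resize(b[180:300,270:380],(330,360))]))
E
```

```text
20.075 [-0.30042198 -0.60512412  0.70757352]
```

View pics/f.png

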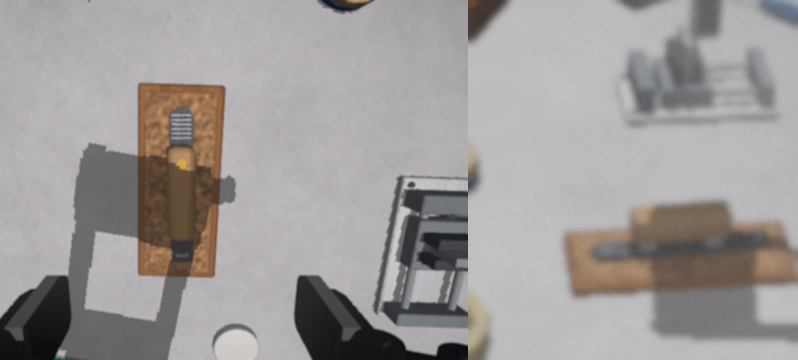

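The file lies flat in the middle of its board (wrist crop (181,185)), the gripper is clear, and the clamp looks up against the stop.

```bash
python3 -c "
from h import *
print(workorder.hand_in())"
```

```text
the job is handed in; nothing more can be done
None
```

I gave the plate edge two full strokes with the wooden-grip file, laid the file back on its board and handed the job in at about 20 s. The hand-in reports no verdict, so I can't confirm that it passed.

- **Strokes:** both were flat and square, with the nose running from about 25 mm to about 114 mm past the edge. The readings between and at the ends of the strokes showed about 4.5 to 6 N of pressure (roughly 4 mm of plate travel). I lifted the file about 30 mm between strokes and about 70 mm after the second.
- **First grasp failed:** the jaws closed above the grip without touching it. The pictures showed the fingertips 24–30 mm behind the reported TCP, where the description puts them 8 mm ahead. Going about 34 mm lower gave a firm grasp.
- **Last checks:** the file lies flat near the middle of the board, the gripper is open and clear, and the clamp looks up against its stop. I judged the clamp only by eye, as its joint cannot be read. I did not measure the jar, pot and screwdriver again, but the arm never went near them.

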